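Tip the module onto the scan bed and slide it under the hood

TASK

The grey module stands on end on the bench in front of the low metal bed of the scanning station. Push it against the front edge of the bed and tip it over that edge, without lifting it off, so that it lies flat on the loading half of the bed with its blue lid facing up; then slide it back against the dark rear rail and left under the white hood, fully home: flush with both the rear rail and the end stop. Leave the tools and parts lying around where they are.

Things in the scene. Friction and masses are not known exactly. Their poses are not given: they have to be found in the camera images.
- module_center (a point): Centre of the loose grey module (0.4-0.8 kg, flat faces, 3 mm edge radius). It starts standing on the bench, 10-30 mm before the bed, turned up to 0.25 rad: 78 mm deep (own x), 110 wide (y), 112 tall (z). Its blue lid is the -x face, facing the robot; the connector end is +z. Tipped right: lid up, z to the rear rail, 78 mm high, 112 mm front to rear. Too wide to grip: push it.
- station: Fixed scanning station; place and yaw vary. Origin on the bench at the foot of the bed's front face, mid loading half. x: to the rear rail, y: left along the bed to the hood, z up. Bed: flat metal plate 12 mm high, x 0 to 125 mm (rail face), y -80 to +155 mm; its front face x = 0 is the fence. Loading half: y -80 to +80 mm, open above.
- rail_face (a point): Middle of the dark rear rail's front face, station x = 125, y = 37, z = 26 mm (axes as the station's). The rail stands on the bed, parallel to the fence; its top is 40 mm above the bench.
- hood_edge (a point): Middle of the right lower edge of the white hood, station x = 74, y = 105, z = 96 mm (axes as the station's). The hood covers x 17 to 132 mm and reaches from here left to the column, whose right face at y = 155 mm is the end stop. Its underside is 96 mm above the bench (6 mm above the lying module), its top 124 mm.
- home_center (a point): Where the module's centre is when fully home, lid up, connector end against the rear rail, left side against the end stop: station x = 69, y = 100, z = 51 mm. Fixed to the station, axes as the station's.
- hex_keys: Red folding hex key set, 98x28x18 mm, loose, lying at the bench front to the left of the module. Bystander. Origin at the centre of its underside.
- heatsink: Finned aluminium heatsink, 36x50x23 mm, loose, on the bench to the right of the module. Bystander. Origin at the centre of its underside.
- cutters: Side cutters with yellow and red handles, 147x46x12 mm, loose, on the bench right of the middle. Bystander. Origin at the centre of its underside.
- blue_spool: Spool of solder with blue flanges, 54 mm across, 46 mm tall, loose, standing right of the middle of the bench. Bystander. Origin at the centre of its underside.

How it is judged:
On the way, in this order (a step that is already met when the one before it is completed fails the run):
1. the module lies on the loading half of the bed with its lid up (angle between module_center's own x axis and vertical above 3.04 rad and z of module_center in the frame of station between 0.047 and 0.056 m and y of module_center in the frame of station below 0.065 m), for 0.2 s.
2. the module is fully home under the hood (angle between module_center's own x axis and vertical above 3.04 rad and y of module_center in the frame of station above 0.095 m and x of module_center in the frame of station above 0.064 m), for 0.2 s.
At the end, for the whole second after the job is handed in: The module lies flat on the bed under the hood, lid up (within 0.1 rad), not more than 5 mm from the rear rail and 5 mm from the end stop, square to the station within 0.06 rad, at rest, and the bystanders have not been displaced (all of step 2 and distance between module_center and home_center below 0.007 m and angle between the z axis of module_center and the x axis of station, either way round below 0.06 rad and linear speed of module below 0.01 m/s); the robot touches nothing.
It fails at once if the module is lifted off: its centre rises above 92 mm over the bench (height (world z) of module_center above 0.092 m).
It fails at once if a bystander is moved by more than 20 mm (distance of any of hex_keys, heatsink, cutters, blue_spool from where it was at the start of the episode above 0.02 m).
It also fails if it takes over 58 s, if anything falls off the work surface, if the arm or the gripper's body presses on something with over 40 N, if the wrist force passes 120 N, or if a joint passes its speed limit or range.

ROBOT

A 6-joint arm with a two-finger parallel gripper is mounted at the origin on a cart in front of the work surface, level with it; the furniture and walls round the work are solid. World frame = base frame: x ahead of the robot, y to its left, z up, the work surface at z = 0. Lengths are in m, angles in rad, forces in N, time in s.
With the tool pointing down it reaches from about 0.4 to 0.825 m from the base axis. Payload 7 kg.
Tool frame: the origin (TCP) lies midway between the tips of the shut fingers; the grasp point (between the pads) lies 19 mm behind it; z points along the fingers, y is the direction in which the jaws open and shut (so a half turn about z gives the same grasp; the last joint's range is limited). The gripper opens to 88 mm and grips with 3 to 60 N. Pads are 19 mm wide; open, the fingers measure 130 mm over their backs; the gripper's body (78 mm by 193 mm) begins 47 mm behind the grasp point.
Start: joints at [1.489, 0.359, 0.012, 0, -1.224, -0.288], TCP at [0.244, 0.629, 0.227] pointing down, gripper open.
Joint ranges: [-3.07, 3.07], [-1.43, 2.12], [-1.02, 1.25], [-3.03, 1.67], [-3.05, -0], [-3.03, 3.03]. Speed limits (rad/s): [2.39, 2.39, 3.01, 3.14, 3.14, 3.14].

INTERFACE

Orientations are given as [roll, pitch, yaw] about the fixed x, y, z axes, in that order (R = Rz(yaw) Ry(pitch) Rx(roll)).
In Python, from station import get_state, grab_frame, camera_info, job_done gives the robot as it stands. The module is installed in compiled form; this text tells all that it offers.
- The arm moves only by the shell command python3 -m inch 'ROWS' [FORCE]. ROWS is JSON, a list that holds one entry, the list of rows, each a list of 7 numbers: the shift along the tool's x, y, z normalised to -1 to 1, where 1 is 50 cm, then the turn, a rotation vector about the tool's x, y, z normalised to -1 to 1, where 1 is 180 degrees, then the closure, from 0 (fully open) to 1 (shut). A call has 1 to 20 rows; each row shifts and turns the commanded pose from where the row before left it, along the tool's axes as they then stand; what a row does not reach is not made up. A row lasts 1/10 s, in which the tool goes at most 50 mm and 8.59 degrees, less where a joint would pass 70% of its speed; a pose out of reach is approached as far as the arm can. A call with a number of a shift or a turn outside -1 to 1 is refused whole. A call with a gripper value outside its range is refused whole. The fingers move at their own pace and stop on an object; FORCE is the grip in N (left out, the last holds). Time passes only in rows, so rows that do not move let the fingers close. It gives the time, the measured TCP pose, the force and the opening at its end, in the units of the state.
- get_state(): the state, without advancing time (a new reading comes with each control period).
- grab_frame(name): name is "scene" or "top"; returns the picture (400x640x3 uint8, blue, green, red); there is no depth.
- camera_info(name): a dict with "vertical_fov" (degrees; the focal length in pixels is half the picture's height over the tangent of half this angle, whatever the lens; pixels are square), "cx", "cy" (the principal point, pixels), "k1" (the pictures are not rectified: a ray, as slopes to the right and down, at radius r is drawn at 1 + k1 r^2 times it, then the intrinsics apply), "R" (3x3) and "t" (3): a world point X has camera coordinates R X + t. Camera axes: x right, y down, z forward; pixel columns grow to the right and rows downward; lengths in m; the calibration is good to about 2 mm. A picture is of the moment at which its call begins. camera_info takes no time and is no camera call.
- job_done(): hands the job in, once; it reports no verdict.
The state is a dict: "t": time; "q": joint angles; "qd": joint speeds; "joint_efforts": joint torques, N m; "eef_pos": TCP position; "ee_rot": TCP orientation; "force": force on the tool from outside, world axes, zero at the start; "moment": the same for the moment, N m; "width": finger opening in m.
Only numpy, scipy, OpenCV 4.12 (cv2) and the standard library are available. Lean on these libraries where they do the work, as an engineer would, in place of code of your own. Each camera call takes 0.05 s, during which the arm holds its last target.

## Working session

There is one attempt and no reset: what is moved stays moved. The work goes in short steps, Python scripts to look and compute and a shell command to move; the robot and the scene stay as the last step left them, time stands still between calls to the robot, and variables do not carry over. Pictures are saved under pics/ and viewed, and the job is handed in when it is done.

```bash
ls; mkdir -p pics; python3 - <<'E'
from station import *
import cv2
s=get_state(); print(s)
for n in("scene","top"):
    c=camera_info(n); print(n,c); cv2.imwrite(f"pics/{n}0.png",grab_frame(n))
E
```

```text
pics
{'t': 0.0, 'q': array([ 1.48913816e+00,  3.59369023e-01,  1.10525508e-02, -3.55255139e-04,
       -1.22411458e+00, -2.88106394e-01]), 'qd': array([-0.00112828,  0.00105553, -0.00106014,  0.00031793, -0.00124998,
        0.00031075]), 'joint_efforts': array([ 2.67234309e-04, -5.82714307e+01,  2.93051237e+01,  6.99689224e+00,
        6.91245645e-03, -1.57537174e-04]), 'eef_pos': array([0.24378399, 0.62890261, 0.22563058]), 'ee_rot': array([ 3.13993041e+00, -1.44333292e-04, -3.69885417e-01]), 'force': array([-0.72014055,  0.62837638,  0.03853291]), 'moment': array([0.012328  , 0.02000763, 0.02693321]), 'width': 0.08798142378059258}
scene {'vertical_fov': 52.77707628033013, 'cx': 319.5070697377351, 'cy': 199.26493124566358, 'k1': 0.01284631887989603, 'R': array([[ 0.54752044, -0.83673963, -0.00938945],
       [-0.64155204, -0.41254255, -0.64669902],
       [ 0.53724515,  0.36010475, -0.7626875 ]]), 't': array([-0.16000906,  0.42344759,  0.91547233])}
top {'vertical_fov': 42.93711571840565, 'cx': 326.084248785001, 'cy': 202.12787584876412, 'k1': -0.1673930671739513, 'R': array([[ 0.02401187, -0.99963061, -0.01273059],
       [-0.98111761, -0.02111875, -0.19225563],
       [ 0.19191576,  0.01710663, -0.9812623 ]]), 't': array([0.11042267, 0.50105458, 1.43804058])}
```

View pics/scene0.png

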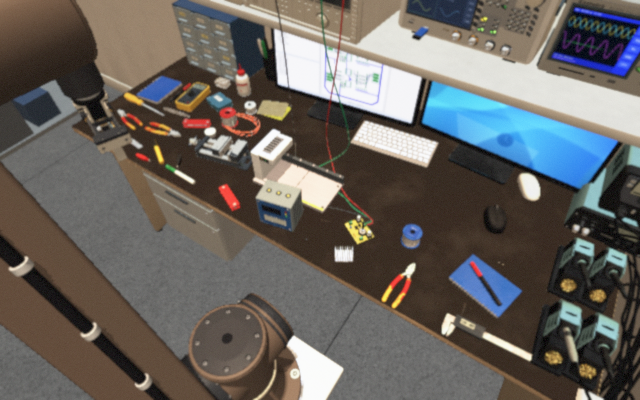

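View pics/top0.png

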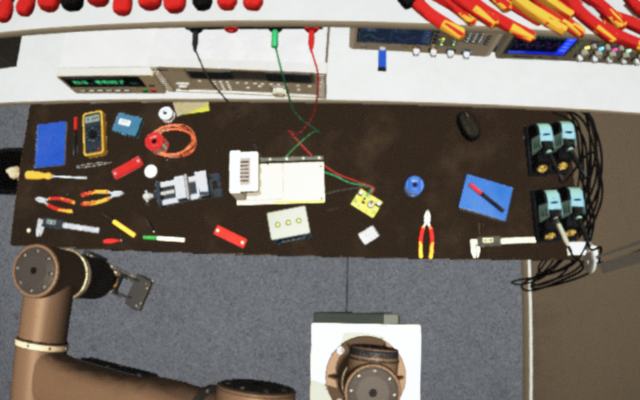

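The scene view shows the module at about (280,205), the bed at (300,185) and the hood at (272,155). The top view shows the module at (290,224), the bed at (290,180) and the hood at (243,175). I'll enlarge these areas.

```bash
cat > h.py <<'E'
import numpy as np, cv2
from station import *
H=400
def K(c):
    f=H/2/np.tan(np.radians(c["vertical_fov"])/2); return f,c["cx"],c["cy"],c["k1"]
def proj(n,X):
    c=camera_info(n); f,cx,cy,k=K(c); P=np.atleast_2d(X)@np.array(c["R"]).T+c["t"]
    s=P[:,:2]/P[:,2:]; s=s*(1+k*(s**2).sum(1,keepdims=True)); return s*f+[cx,cy]
def ray(n,uv):
    c=camera_info(n); f,cx,cy,k=K(c); d=(np.array(uv,float)-[cx,cy])/f; s=d.copy()
    for _ in range(30): s=d/(1+k*(s@s))
    R=np.array(c["R"]); return -R.T@c["t"], R.T@np.array([s[0],s[1],1])
def onz(n,uv,z):
    o,d=ray(n,uv); return o+d*(z-o[2])/d[2]
def crop(n,out,x,y,w,h,sc,img=None):
    im=grab_frame(n) if img is None else img
    cr=cv2.resize(im[y:y+h,x:x+w],None,fx=sc,fy=sc,interpolation=cv2.INTER_CUBIC)
    for i in range(0,w,10):
        cv2.line(cr,(i*sc,0),(i*sc,6 if i%50 else 14),(0,255,0),1)
        if i%20==0: cv2.putText(cr,str(x+i),(i*sc,24),0,.4,(0,255,0),1)
    for i in range(0,h,10):
        cv2.line(cr,(0,i*sc),(6,i*sc),(0,255,0),1)
        if i%20==0: cv2.putText(cr,str(y+i),(8,i*sc+4),0,.4,(0,255,0),1)
    cv2.imwrite(out,cr)
E
python3 - <<'E'
from h import *
crop("top","pics/t1.png",220,140,130,110,6,cv2.imread("pics/top0.png"))
crop("scene","pics/s1.png",220,120,160,120,5,cv2.imread("pics/scene0.png"))
E
```

```text
(no output)
```

View pics/t1.png

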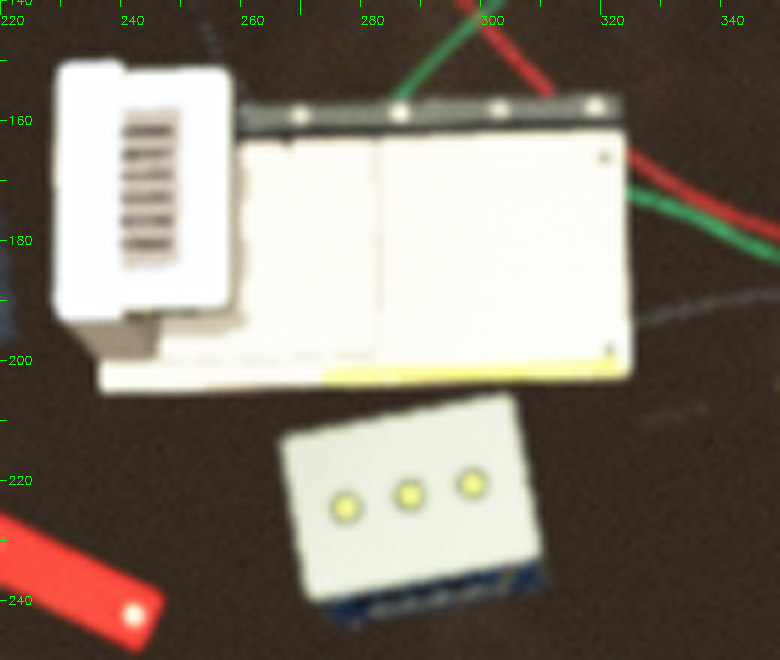

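View pics/s1.png

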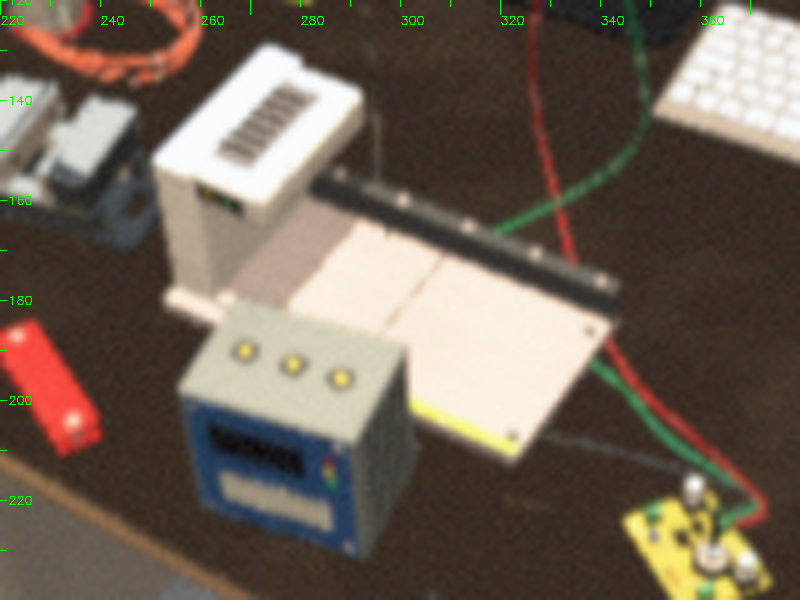

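```bash
cat > fit.py <<'E'
from h import *
from scipy.optimize import least_squares
def rz(a): return np.array([[np.cos(a),-np.sin(a),0],[np.sin(a),np.cos(a),0],[0,0,1]])
def fit(obs,x0):
    def r(p):
        e=[]
        for n,L,uv in obs:
            X=rz(p[2])@np.array(L)+[p[0],p[1],0]; e+=list(proj(n,X)[0]-uv)
        return e
    s=least_squares(r,x0); print(np.round(s.x,4),"res",np.round(s.fun.reshape(-1,2),1).tolist()); return s.x
E
python3 - <<'E'
from fit import *
st=[("top",[0,-.08,.012],(324.8,202.8)),("top",[0,.155,.012],(236.8,205)),("top",[.125,-.08,.012],(324,162)),
("scene",[0,-.08,.012],(321,211)),("scene",[.125,-.08,.012],(340,184.5)),
("top",[.125,-.08,.04],(322.5,160)),
("top",[.017,.105,.124],(258,191)),("top",[.132,.105,.124],(258,151.5)),("scene",[.017,.105,.124],(271.5,164)),("scene",[.132,.105,.124],(290,139))]
s=fit(st,[.55,.1,0])
mo=[]
for n,uvs in(("top",[(267,213),(304.5,206),(310,233),(272,240)]),("scene",[(267.5,180.5),(299,189.5),(289.5,208),(256,197.5)])):
    for (a,b),uv in zip([(.039,.055),(.039,-.055),(-.039,-.055),(-.039,.055)],uvs): mo.append((n,[a,b,.112],uv))
m=fit(mo,[.47,.1,0])
d=rz(-s[2])@[m[0]-s[0],m[1]-s[1],0]; print("module in station",d,m[2]-s[2])
print("home",rz(s[2])@[.069,.1,0]+[s[0],s[1],0])
E
```

```text
[0.499  0.2119 0.0472] res [[-1.9, 0.2], [8.2, -0.0], [-2.0, 0.8], [0.1, 1.0], [0.8, 1.1], [-0.7, 0.3], [-2.0, 0.1], [-1.8, 0.2], [-1.0, -3.3], [1.4, -0.4]]
[0.4253 0.2255 0.2095] res [[-0.7, -0.2], [0.4, -0.4], [-0.1, -0.2], [-1.1, 0.1], [-0.8, -1.0], [2.5, 0.0], [0.9, 1.4], [-1.5, 1.1]]
module in station [-0.07294339  0.01705779  0.        ] 0.1623150877353145
home [0.56321218 0.31501063 0.        ]
```

```bash
python3 - <<'E'
from fit import *
st=[("top",[0,-.08,.012],(324.8,202.8)),("top",[.125,-.08,.012],(324,162)),
("scene",[0,-.08,.012],(321.5,211.5)),("scene",[.125,-.08,.012],(340,184.5)),
("top",[.125,-.08,.04],(322.5,160)),
("top",[.017,.105,.124],(258,191)),("top",[.132,.105,.124],(258,151.5)),("scene",[.017,.105,.124],(271.5,162)),("scene",[.132,.105,.124],(290.5,139))]
s=fit(st,[.55,.1,0])
im={n:cv2.imread(f"pics/{n}0.png") for n in("top","scene")}
def draw(Ls,p,col):
    for n in im:
        q=proj(n,np.array([rz(p[2])@np.array(L)+[p[0],p[1],0] for L in Ls]))
        q=((q+.5)*16*1).astype(int)
        cv2.polylines(im[n],[(q).reshape(-1,1,2)],False,col,1,cv2.LINE_AA,4)
draw([[0,.155,.012],[0,-.08,.012],[.125,-.08,.012],[.125,.155,.012],[0,.155,.012]],s,(0,0,255))
draw([[.017,.105,.124],[.132,.105,.124],[.132,.155,.124],[.017,.155,.124]],s,(0,0,255))
draw([[.125,-.08,.04],[.125,.155,.04]],s,(0,0,255))
m=[.4253,.2255,.2095]
draw([[.039,.055,.112],[.039,-.055,.112],[-.039,-.055,.112],[-.039,.055,.112],[.039,.055,.112]],m,(255,0,255))
draw([[-.039,-.055,.112],[-.039,-.055,.0],[-.039,.055,.0]],m,(255,0,255))
crop("top","pics/t2.png",220,140,130,110,6,im["top"])
crop("scene","pics/s2.png",220,120,160,120,5,im["scene"])
d=rz(-s[2])@[m[0]-s[0],m[1]-s[1],0]; print("module in station",d,m[2]-s[2])
print("home",rz(s[2])@[.069,.1,0]+[s[0],s[1],0])
E
```

```text
[0.4995 0.2078 0.0615] res [[-0.6, -0.3], [-1.3, 0.3], [1.0, 0.7], [1.6, 1.1], [0.1, -0.2], [-0.6, 0.5], [-1.0, 0.6], [-0.2, -0.6], [1.3, 0.1]]
module in station [-0.07295538  0.02221671  0.        ] 0.14803855794397425
home [0.56220968 0.31185571 0.        ]
```

View pics/t2.png

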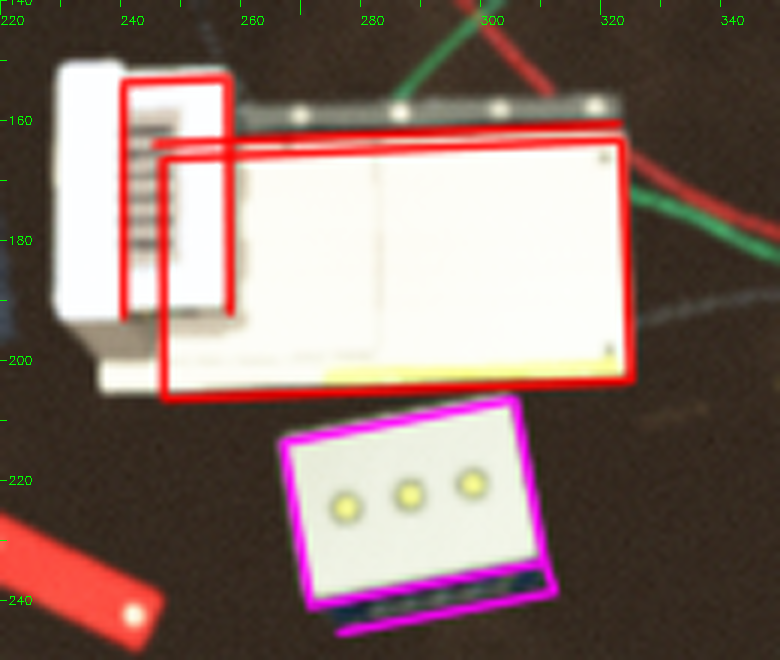

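View pics/s2.png

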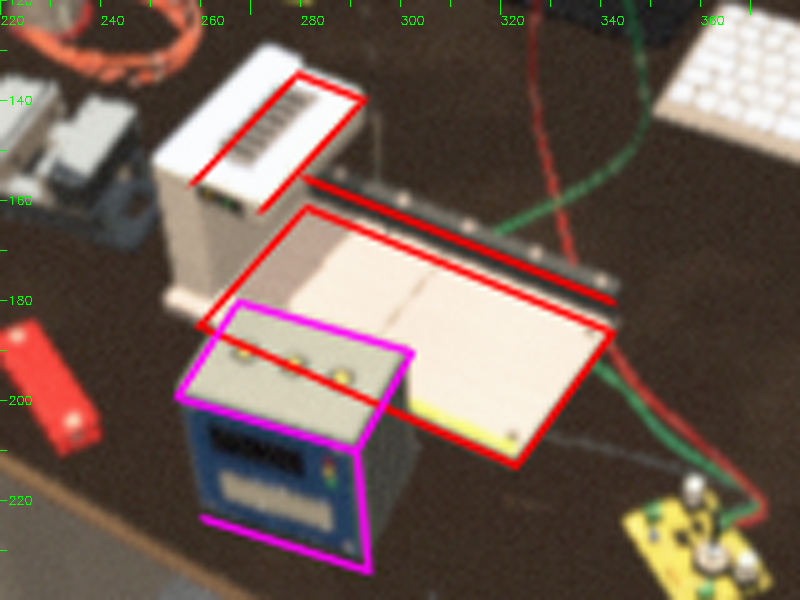

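```bash
python3 - <<'E'
from fit import *
st=[("top",[0,-.08,.012],(324.8,202.8)),("top",[.125,-.08,.012],(324,162)),
("scene",[0,-.08,.012],(321.5,211.5)),("scene",[.125,-.08,.012],(340,184.5)),
("top",[.125,-.08,.04],(322.5,160)),
("top",[.017,.105,.124],(258,191)),("top",[.132,.105,.124],(258,151.5)),("scene",[.017,.105,.124],(271.5,162)),("scene",[.132,.105,.124],(290.5,139)),
("top",[0,.155,.012],(None,204.8)),("top",[0,.1,.012],(None,204.2)),("top",[.125,.09,.012],(None,163.7)),("top",[.125,0,.012],(None,162.5))]
def r(p):
    e=[]
    for n,L,uv in st:
        q=proj(n,rz(p[2])@np.array(L)+[p[0],p[1],0])[0]
        e+=[q[1]-uv[1]] if uv[0] is None else list(q-uv)
    return e
q=least_squares(r,[.5,.2,.05],loss="soft_l1"); s=q.x; print(s.round(4),np.round(r(s),1))
m=[.4253,.2255,.2095]
d=rz(-s[2])@[m[0]-s[0],m[1]-s[1],0]; print("module in station",d,m[2]-s[2])
print("home",rz(s[2])@[.069,.1,0]+[s[0],s[1],0])
# hex keys, heatsink rough
for uv in [(216,228),(244,235),(247,240),(242,248)]: print("hex",onz("top",uv,.018)[:2].round(3))
print("heat",onz("top",(369,235),.02)[:2], "cut",onz("top",(428,230),.01)[:2],"spool",onz("top",(414,186),.04)[:2],"benchfront",onz("top",(300,252),0)[:2])
E
```

```text
[0.5003 0.208  0.0562] [-0.6 -0.4 -1.1  0.2  1.   0.6  1.8  1.1  0.2 -0.3 -0.6  0.  -0.8  0.1
  0.1 -0.9  1.7 -0.1  0.2  0.2  0.5  0.6]
module in station [-0.07392147  0.02173203  0.        ] 0.15327071858871763
home [0.56359696 0.31167641 0.        ]
hex [0.419 0.45 ]
hex [0.4   0.364]
hex [0.385 0.354]
hex [0.361 0.368]
heat [ 0.40812979 -0.00657347] cut [ 0.42787681 -0.18378083] spool [ 0.55466406 -0.1379955 ] benchfront [0.35526362 0.19661464]
```

```bash
cat > st.py <<'E'
from fit import *
from scipy.spatial.transform import Rotation as Ro
S=np.array([.5003,.208,.0555])
def rep(tgt=None):
    s=get_state(); R=Ro.from_euler("xyz",s["ee_rot"]).as_matrix()
    w=rz(-S[2])@(s["eef_pos"]-[S[0],S[1],0])
    print("t%.2f"%s["t"],"stationTCP mm",(w*1000).round(1),"yaw rel",round(s["ee_rot"][2]-S[2],3),"rp",s["ee_rot"][:2].round(3),"F st",(rz(-S[2])@s["force"]).round(1),"w",round(s["width"],3),"q",s["q"].round(2))
    if tgt is not None:
        d=rz(S[2])@(np.array(tgt)/1000-w); print("delta tool units",(R.T@d/.5).round(4))
E
python3 -m inch '[[[0,0,0,0,0,-0.0451,0.3],[0,0,0,0,0,-0.0451,0.3],[0,0,0,0,0,-0.0451,0.3],[0,0,0,0,0,0,0.3]]]'
python3 -c "
from st import *
rep([-146,20,200])"
```

```text
t: 0.5
eef_pos: [0.2439, 0.6291, 0.226]
ee_rot: [3.141, 0.0, 0.057]
force: [0.5, 0.3, 0.6]
width: 0.0631
t0.50 stationTCP mm [-232.7  434.7  226. ] yaw rel 0.002 rp [3.141 0.   ] F st [0.5 0.2 0.6] w 0.063 q [ 1.49  0.36  0.01 -0.   -1.22  0.14]
delta tool units [0.1718 0.8297 0.0528]
```

```bash
python3 -m inch '[[[0.0143,0.0691,0.0044,0,0,0,0.3],[0.0143,0.0691,0.0044,0,0,0,0.3],[0.0143,0.0691,0.0044,0,0,0,0.3],[0.0143,0.0691,0.0044,0,0,0,0.3],[0.0143,0.0691,0.0044,0,0,0,0.3],[0.0143,0.0691,0.0044,0,0,0,0.3],[0.0143,0.0691,0.0044,0,0,0,0.3],[0.0143,0.0691,0.0044,0,0,0,0.3],[0.0143,0.0691,0.0044,0,0,0,0.3],[0.0143,0.0691,0.0044,0,0,0,0.3],[0.0143,0.0691,0.0044,0,0,0,0.3],[0.0143,0.0691,0.0044,0,0,0,0.3],[0,0,0,0,0,0,0.3],[0,0,0,0,0,0,0.3]]]'
python3 -c "
from st import *
rep([-146,20,52])"
```

```text
t: 1.9
eef_pos: [0.3527, 0.2196, 0.2004]
ee_rot: [-3.141, -0.0, 0.05]
force: [-0.4, 0.1, 0.3]
width: 0.0613
t1.90 stationTCP mm [-146.7   19.7  200.4] yaw rel -0.005 rp [-3.141 -0.   ] F st [-0.4  0.1  0.3] w 0.061 q [ 1.04 -0.07 -0.56 -0.   -1.07  0.58]
delta tool units [ 0.0013 -0.0004  0.2967]
```

```bash
python3 -m inch '[[[0,0,0.0424,0,0,0,0.3],[0,0,0.0424,0,0,0,0.3],[0,0,0.0424,0,0,0,0.3],[0,0,0.0424,0,0,0,0.3],[0,0,0.0424,0,0,0,0.3],[0,0,0.0424,0,0,0,0.3],[0,0,0.0424,0,0,0,0.3],[0,0,0,0,0,0,0.3],[0,0,0,0,0,0,0.3]]]'
python3 -c "
from st import *
rep([-146,20,52])
crop('scene','pics/s3.png',220,120,160,120,5)
crop('top','pics/t3.png',220,140,130,110,6)
"
```

```text
t: 2.8
eef_pos: [0.3525, 0.2207, 0.0519]
ee_rot: [3.141, 0.0, 0.055]
force: [-0.6, -0.5, -0.6]
width: 0.0612
t2.80 stationTCP mm [-146.8   20.9   51.9] yaw rel -0.0 rp [3.141 0.   ] F st [-0.6 -0.4 -0.6] w 0.061 q [ 1.04  0.14 -0.77  0.   -0.67  0.59]
delta tool units [ 0.0017  0.0018 -0.0002]
```

View pics/s3.png

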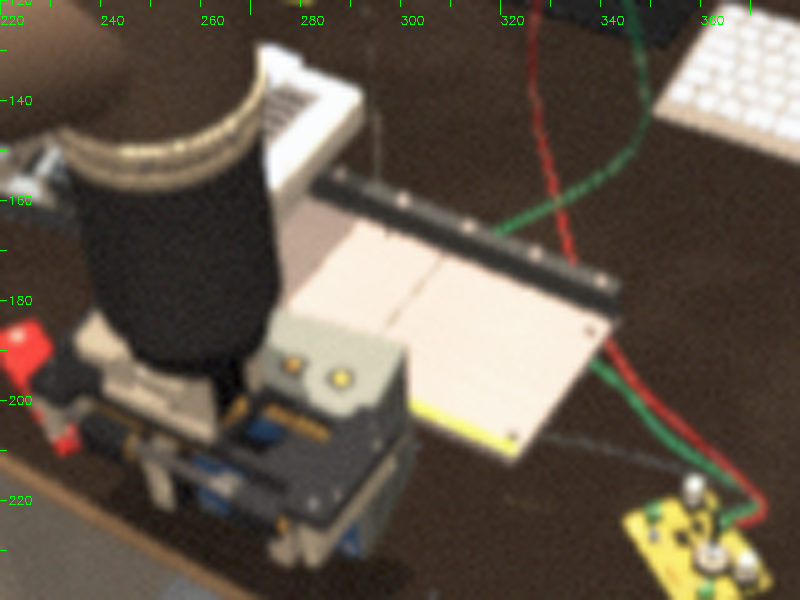

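View pics/t3.png

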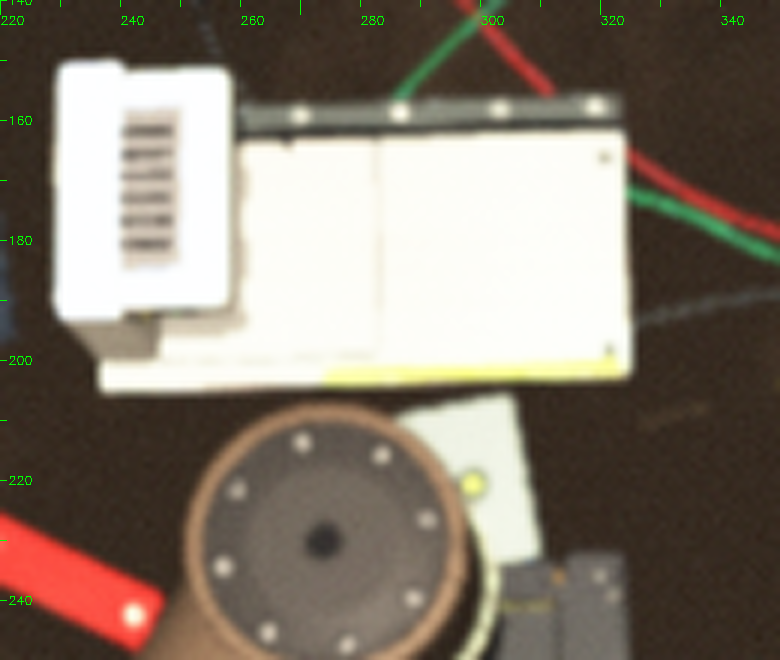

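The gripper is behind the module with nothing disturbed. Now I'll push it slowly towards the fence.

```bash
python3 -m inch '[[[0.006,0,0,0,0,0,0.3],[0.006,0,0,0,0,0,0.3],[0.006,0,0,0,0,0,0.3],[0.006,0,0,0,0,0,0.3],[0.006,0,0,0,0,0,0.3],[0.006,0,0,0,0,0,0.3],[0.006,0,0,0,0,0,0.3],[0.006,0,0,0,0,0,0.3],[0.006,0,0,0,0,0,0.3],[0.006,0,0,0,0,0,0.3],[0.006,0,0,0,0,0,0.3],[0.006,0,0,0,0,0,0.3],[0.006,0,0,0,0,0,0.3],[0.006,0,0,0,0,0,0.3],[0.006,0,0,0,0,0,0.3],[0.006,0,0,0,0,0,0.3],[0.006,0,0,0,0,0,0.3]]]'
python3 -c "
from st import *
rep()"
python3 -m inch '[[[0.004,0,0,0,0,0,0.3],[0.004,0,0,0,0,0,0.3],[0,0,0,0,0,0,0.3]]]'
python3 -c "
from st import *
rep()
crop('scene','pics/s4.png',220,120,160,120,5)
crop('top','pics/t4.png',220,140,130,110,6)
"
```

```text
t: 4.6
eef_pos: [0.4036, 0.2227, 0.0517]
ee_rot: [3.141, 0.0, 0.055]
force: [-3.4, 0.0, 1.2]
width: 0.0612
t4.60 stationTCP mm [-95.8  20.1  51.7] yaw rel -0.0 rp [3.141 0.   ] F st [-3.4  0.2  1.2] w 0.061 q [ 0.93  0.21 -0.67 -0.   -0.69  0.69]
t: 4.9
eef_pos: [0.4078, 0.2232, 0.0517]
ee_rot: [-3.142, -0.0, 0.055]
force: [-0.6, -0.8, 1.0]
width: 0.0615
t4.90 stationTCP mm [-91.5  20.3  51.7] yaw rel -0.0 rp [-3.142 -0.   ] F st [-0.7 -0.7  1. ] w 0.061 q [ 0.93  0.21 -0.67  0.   -0.69  0.7 ]
```

View pics/s4.png

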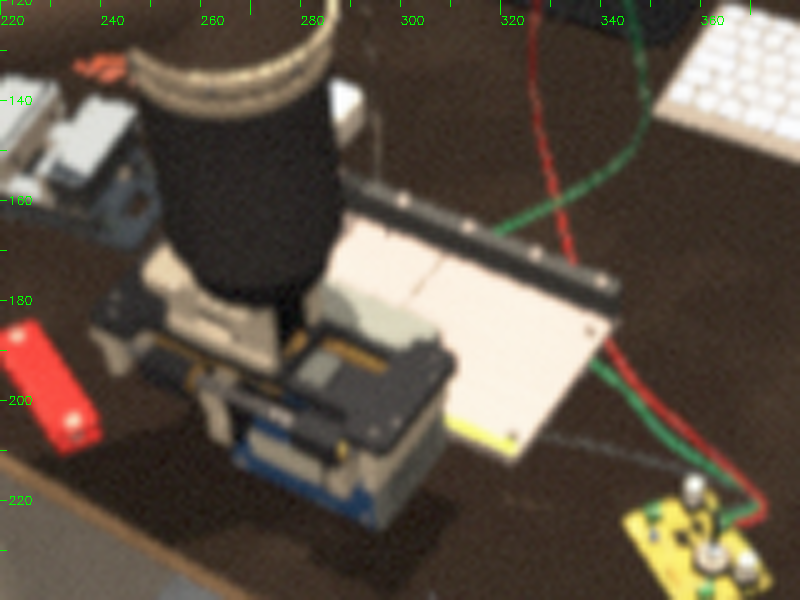

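View pics/t4.png

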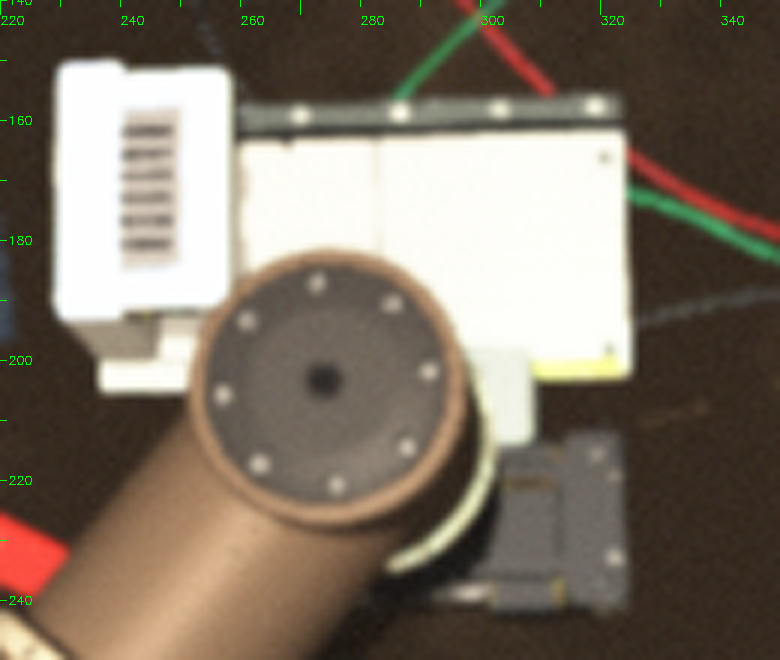

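```bash
python3 -m inch '[[[0.003,0,0,0,0,0,0.3],[0.003,0,0,0,0,0,0.3],[0.003,0,0,0,0,0,0.3]]]'
python3 -c "
from st import *
rep()
a=onz('top',(307,198),.112);print(rz(-S[2])@(a-[S[0],S[1],0]))
a=onz('top',(307,213),.112);print(rz(-S[2])@(a-[S[0],S[1],0]))"
```

```text
t: 5.3
eef_pos: [0.4119, 0.2234, 0.0518]
ee_rot: [3.142, 0.0, 0.055]
force: [-3.9, 0.9, 2.7]
width: 0.0614
t5.30 stationTCP mm [-87.4  20.3  51.8] yaw rel -0.0 rp [3.142 0.   ] F st [-3.8  1.1  2.7] w 0.061 q [ 0.92  0.22 -0.66 -0.   -0.69  0.71]
[-0.00535277 -0.03321963  0.112     ]
[-0.04805027 -0.03217997  0.112     ]
```

```bash
python3 -m inch '[[[-0.012,0,0,0,0,0,0.3],[0,0,-0.0332,0,0,0,0.3],[0,0,-0.0332,0,0,0,0.3],[0.006,0,0,0,0,0,0.3],[0.006,0,0,0,0,0,0.3],[0,0,0,0,0,0,0.3]]]'
python3 -c "
from st import *
rep()"
python3 -m inch '[[[0.0086,0,-0.0071,0,0,0,0.3],[0.0086,0,-0.0071,0,0,0,0.3],[0.0086,0,-0.0071,0,0,0,0.3],[0.0086,0,-0.0071,0,0,0,0.3],[0.0086,0,-0.0071,0,0,0,0.3]]]'
python3 -c "
from st import *
rep()
crop('scene','pics/s5.png',220,120,160,120,5)
"
```

```text
t: 5.9
eef_pos: [0.4119, 0.2233, 0.0845]
ee_rot: [3.141, 0.0, 0.055]
force: [-0.8, -0.1, -0.4]
width: 0.0612
t5.90 stationTCP mm [-87.4  20.2  84.5] yaw rel -0.001 rp [3.141 0.   ] F st [-0.8 -0.1 -0.4] w 0.061 q [ 0.92  0.17 -0.62 -0.   -0.78  0.71]
t: 6.4
eef_pos: [0.4339, 0.2246, 0.103]
ee_rot: [3.142, -0.0, 0.055]
force: [-1.2, -0.1, -1.0]
width: 0.0615
t6.40 stationTCP mm [-65.4  20.3 103. ] yaw rel -0.0 rp [ 3.142 -0.   ] F st [-1.2 -0.  -1. ] w 0.061 q [ 0.88  0.18 -0.56  0.   -0.84  0.74]
```

View pics/s5.png

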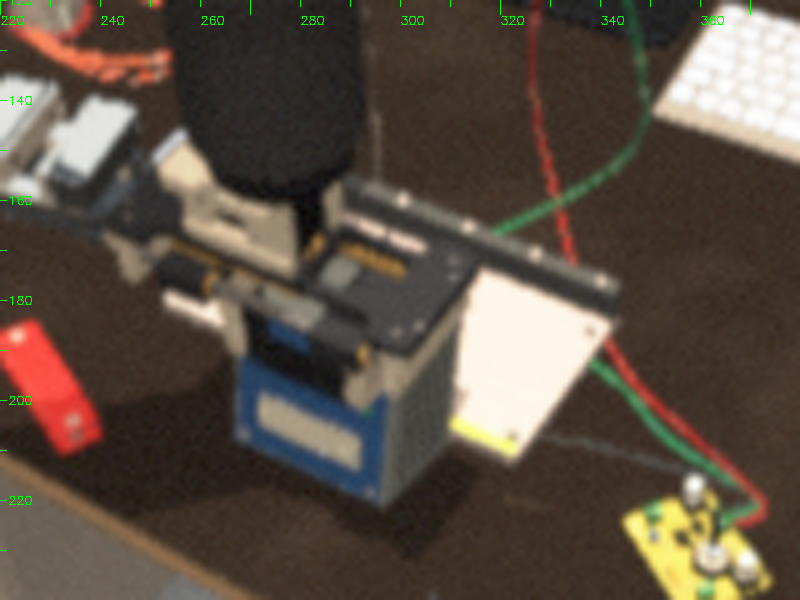

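The module is tipping: its lower lid edge has lifted to about (292,207 → 296,221). I'll continue along the arc.

```bash
python3 -m inch '[[[0.0102,0,-0.0046,0,0,0,0.3],[0.0102,0,-0.0046,0,0,0,0.3],[0.0102,0,-0.0046,0,0,0,0.3],[0.0102,0,-0.0046,0,0,0,0.3],[0.0102,0,-0.0046,0,0,0,0.3]]]'
python3 -c "
from st import *
rep()"
python3 -m inch '[[[0.009,0,-0.0018,0,0,0,0.3],[0.009,0,-0.0018,0,0,0,0.3],[0.009,0,-0.0018,0,0,0,0.3]]]'
python3 -c "
from st import *
rep()
crop('scene','pics/s6.png',220,120,160,120,5)
"
```

```text
t: 6.95
eef_pos: [0.4594, 0.2261, 0.1144]
ee_rot: [-3.141, -0.0, 0.055]
force: [-1.4, -0.6, -0.4]
width: 0.0615
t6.95 stationTCP mm [-39.8  20.4 114.4] yaw rel -0.0 rp [-3.141 -0.   ] F st [-1.4 -0.5 -0.4] w 0.062 q [ 0.84  0.2  -0.5   0.   -0.88  0.78]
t: 7.25
eef_pos: [0.4729, 0.2268, 0.1169]
ee_rot: [-3.142, -0.0, 0.055]
force: [-0.7, 0.1, -0.0]
width: 0.0615
t7.25 stationTCP mm [-26.4  20.3 116.9] yaw rel -0.0 rp [-3.142 -0.   ] F st [-0.7  0.1 -0. ] w 0.062 q [ 0.82  0.21 -0.47  0.   -0.89  0.8 ]
```

View pics/s6.png

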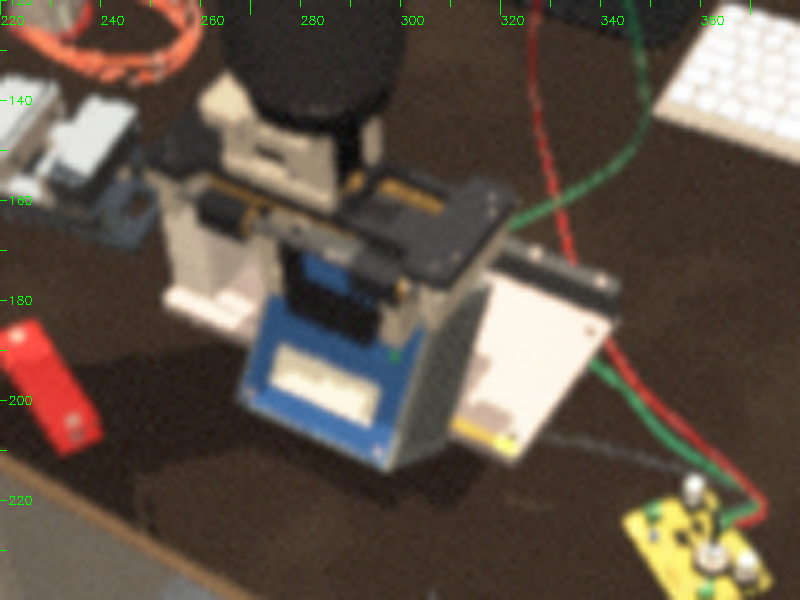

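```bash
python3 -m inch '[[[0.006,0,-0.001,0,0,0,0.3],[0.006,0,-0.001,0,0,0,0.3],[0.006,0,0,0,0,0,0.3],[0.006,0,0,0,0,0,0.3],[0.006,0,0,0,0,0,0.3],[0.006,0,0,0,0,0,0.3],[0.006,0,0,0,0,0,0.3],[0.006,0,0,0,0,0,0.3]]]'
python3 -c "
from st import *
rep()
crop('scene','pics/s7.png',220,120,160,120,5)
"
```

```text
t: 8.1
eef_pos: [0.4966, 0.2281, 0.1179]
ee_rot: [3.142, 0.0, 0.055]
force: [0.3, -0.3, 0.1]
width: 0.0612
t8.10 stationTCP mm [ -2.6  20.3 117.9] yaw rel -0.0 rp [3.142 0.   ] F st [ 0.3 -0.4  0.1] w 0.061 q [ 0.79  0.25 -0.42  0.   -0.91  0.84]
```

View pics/s7.png

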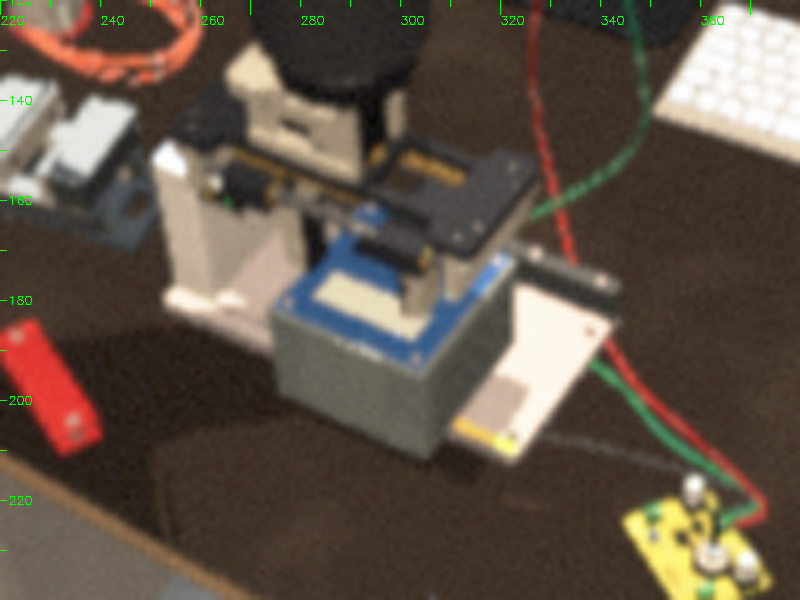

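The module has fallen flat with its lid up. Lid corners are at about (274,183), (304,195) and (321,171). I'll compute where it lies.

```bash
python3 -c "
from st import *
for uv in [(274,182.5),(304.5,194.5),(321.5,171)]:
    a=onz('scene',uv,.090);print(((rz(-S[2])@(a-[S[0],S[1],0]))*1000).round(1))
rep([-45,20,118])"
```

```text
[-27.2  70.1  90. ]
[-22.8 -33.4  90. ]
[ 83.6 -29.1  90. ]
t8.15 stationTCP mm [ -2.2  20.3 117.9] yaw rel -0.0 rp [ 3.142 -0.   ] F st [ 1.7 -0.9  0.4] w 0.061 q [ 0.79  0.25 -0.42  0.   -0.91  0.84]
delta tool units [-0.0856  0.0007 -0.0002]
```

```bash
python3 -m inch '[[[-0.046,0.012,0,0,0,0,0.3],[-0.046,0.012,0,0,0,0,0.3],[0,0,0,0,0,0,0.3],[0,0,0.0347,0,0,0,0.3],[0,0,0.0347,0,0,0,0.3],[0,0,0.0347,0,0,0,0.3],[0,0,0,0,0,0,0.3]]]'
python3 -c "
from st import *
rep([-12,8,66])
crop('scene','pics/s8.png',220,120,160,120,5)"
```

```text
t: 8.85
eef_pos: [0.4503, 0.2127, 0.0641]
ee_rot: [3.139, 0.003, 0.055]
force: [-0.8, 0.0, 0.3]
width: 0.0614
t8.85 stationTCP mm [-49.7   7.5  64.1] yaw rel -0.0 rp [3.139e+00 3.000e-03] F st [-0.8  0.1  0.3] w 0.061 q [ 0.84  0.25 -0.58 -0.   -0.75  0.79]
delta tool units [ 0.0753 -0.0011 -0.0041]
```

View pics/s8.png

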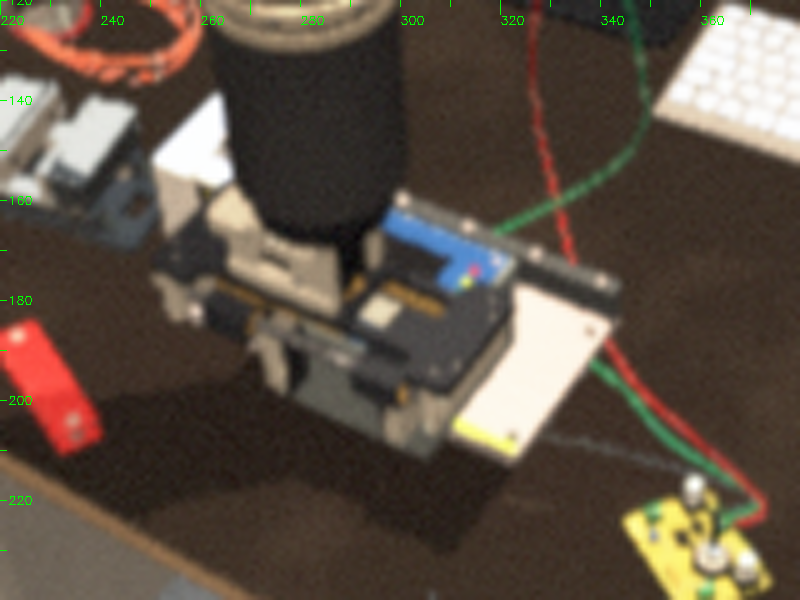

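```bash
python3 -m inch '[[[0.0084,0,-0.001,0,0,0,0.3],[0.0084,0,-0.001,0,0,0,0.3],[0.0084,0,0,0,0,0,0.3],[0.0084,0,0,0,0,0,0.3],[0.0084,0,0,0,0,0,0.3],[0.0084,0,0,0,0,0,0.3],[0.0084,0,0,0,0,0,0.3],[0.0084,0,0,0,0,0,0.3],[0.0084,0,0,0,0,0,0.3],[0.0084,0,0,0,0,0,0.3],[0.0084,0,0,0,0,0,0.3]]]'
python3 -c "
from st import *
rep()"
python3 -m inch '[[[0.003,0,0,0,0,0,0.3],[0.003,0,0,0,0,0,0.3],[0.003,0,0,0,0,0,0.3]]]'
python3 -c "
from st import *
rep()
crop('scene','pics/s9.png',220,120,160,120,5)"
```

```text
t: 10.0
eef_pos: [0.4975, 0.2161, 0.0668]
ee_rot: [3.142, 0.0, 0.055]
force: [-3.6, -0.5, 3.4]
width: 0.0615
t10.00 stationTCP mm [-2.3  8.2 66.8] yaw rel -0.0 rp [3.142 0.   ] F st [-3.6 -0.3  3.4] w 0.062 q [ 0.77  0.3  -0.48  0.   -0.78  0.85]
t: 10.3
eef_pos: [0.5017, 0.2163, 0.0668]
ee_rot: [3.142, 0.0, 0.055]
force: [-3.8, -0.5, 1.4]
width: 0.0614
t10.30 stationTCP mm [ 1.9  8.2 66.8] yaw rel -0.0 rp [3.142 0.   ] F st [-3.8 -0.3  1.4] w 0.061 q [ 0.77  0.31 -0.47 -0.   -0.79  0.86]
```

View pics/s9.png

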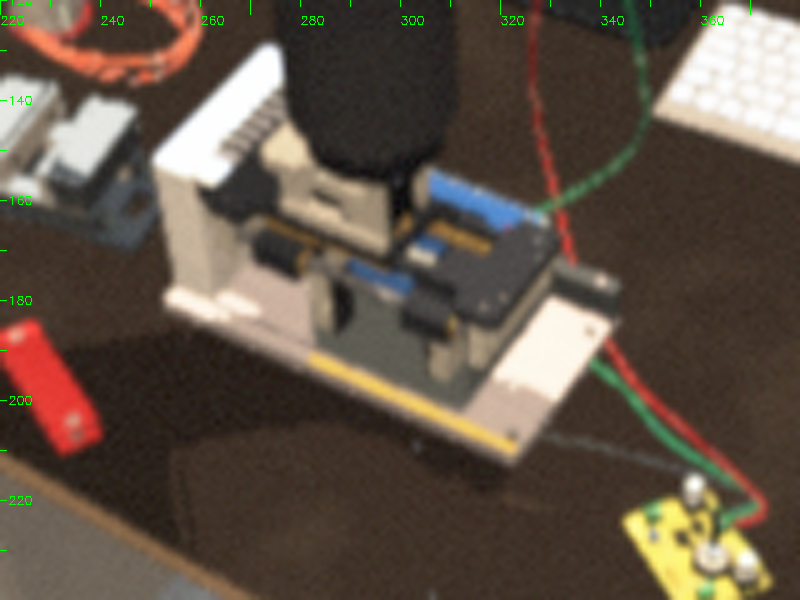

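```bash
python3 -m inch '[[[0.002,0,0,0,0,0,0.3],[0.002,0,0,0,0,0,0.3]]]'
python3 -m inch '[[[0.002,0,0,0,0,0,0.3]]]';python3 -m inch '[[[0.002,0,0,0,0,0,0.3]]]'
python3 -c "
from st import *
rep()"
```

```text
t: 10.55
eef_pos: [0.5037, 0.2164, 0.0668]
ee_rot: [3.142, 0.0, 0.055]
force: [-3.8, -0.5, 1.4]
width: 0.0616
t: 10.65
eef_pos: [0.5047, 0.2165, 0.0668]
ee_rot: [3.142, 0.0, 0.055]
force: [-4.4, 0.6, 2.4]
width: 0.0615
t: 10.75
eef_pos: [0.5047, 0.2165, 0.0668]
ee_rot: [3.141, 0.002, 0.055]
force: [-13.6, 3.2, 8.5]
width: 0.0612
t10.75 stationTCP mm [ 4.9  8.2 66.8] yaw rel -0.0 rp [3.141e+00 2.000e-03] F st [-13.4   4.    8.5] w 0.061 q [ 0.76  0.31 -0.47 -0.   -0.79  0.87]
```

Flush against the rail: the force jumped at tool x ≈ 4.9. Next I'll back off, rise and turn the tool for the leftward push.

```bash
python3 -m inch '[[[-0.02,0,0,0,0,0,0.3],[-0.02,0,0,0,0,0,0.3],[0,0,-0.045,0,0,0,0.3],[0,0,-0.045,0,0,0,0.3],[0,0,-0.045,0,0,0,0.3],[0,0,-0.045,0,0,0,0.3],[0,0,-0.045,0,0,0,0.3],[0,0,-0.045,0,0,0,0.3],[0,0,0,0,0,0.0455,0.3],[0,0,0,0,0,0.0455,0.3],[0,0,0,0,0,0.0455,0.3],[0,0,0,0,0,0.0455,0.3],[0,0,0,0,0,0.0455,0.3],[0,0,0,0,0,0.0455,0.3],[0,0,0,0,0,0.0455,0.3],[0,0,0,0,0,0.0455,0.3],[0,0,0,0,0,0.0455,0.3],[0,0,0,0,0,0.0455,0.3]]]'
python3 -m inch '[[[0,0,0,0,0,0.045,0.3],[0,0,0,0,0,0,0.3]]]'
python3 -c "
from st import *
rep([58,-66,200])
crop('scene','pics/s10.png',220,120,160,120,5)
crop('top','pics/t10.png',220,140,130,110,6)"
```

```text
t: 12.55
eef_pos: [0.4855, 0.2155, 0.202]
ee_rot: [-3.141, 0.0, -1.38]
force: [0.0, -0.1, 0.4]
width: 0.0615
t: 12.75
eef_pos: [0.4855, 0.2155, 0.202]
ee_rot: [-3.141, 0.0, -1.517]
force: [-0.8, -0.1, 0.2]
width: 0.0612
t12.75 stationTCP mm [-14.4   8.3 202. ] yaw rel -1.573 rp [-3.141  0.   ] F st [-0.8 -0.1  0.2] w 0.061 q [ 0.79  0.14 -0.34  0.   -1.09 -0.73]
delta tool units [ 0.1483 -0.1451  0.0041]
```

View pics/s10.png

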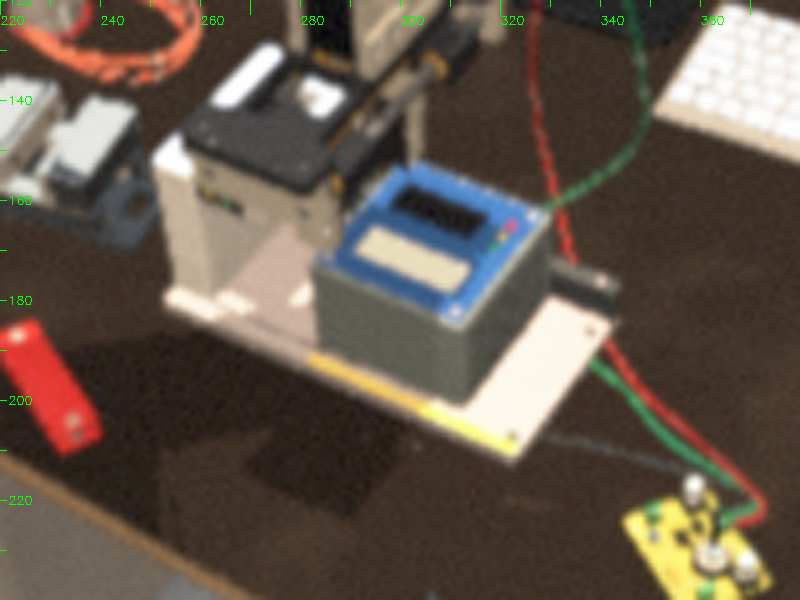

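View pics/t10.png

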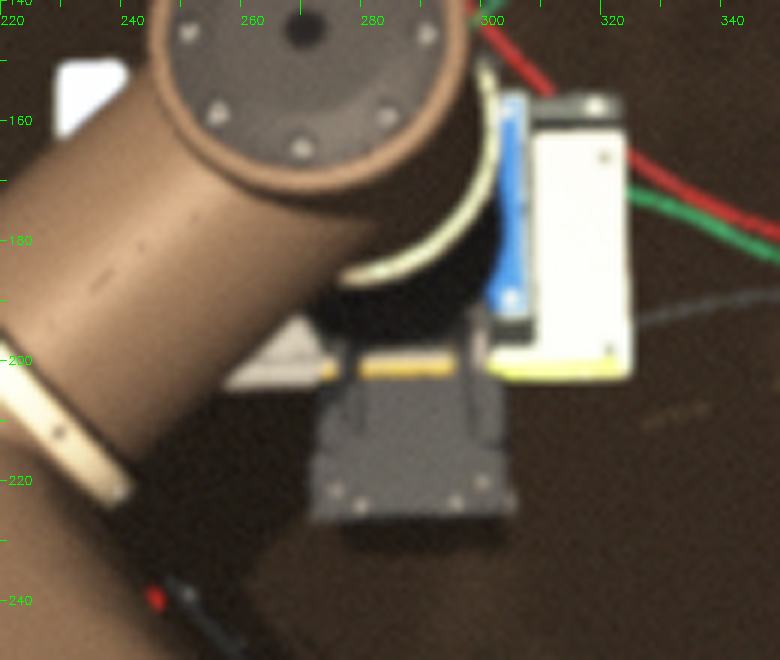

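```bash
python3 -m inch '[[[0.0297,-0.029,0,0,0,0,0.3],[0.0297,-0.029,0,0,0,0,0.3],[0.0297,-0.029,0,0,0,0,0.3],[0.0297,-0.029,0,0,0,0,0.3],[0.0297,-0.029,0,0,0,0,0.3],[0,0,0,0,0,0,0.3],[0,0,0.044,0,0,0,0.3],[0,0,0.044,0,0,0,0.3],[0,0,0.044,0,0,0,0.3],[0,0,0.044,0,0,0,0.3],[0,0,0,0,0,0,0.3]]]'
python3 -c "
from st import *
rep([58,-66,48])
a=onz('scene',(311,184.5),.090);print(rz(-S[2])@(a-[S[0],S[1],0]))
crop('scene','pics/s11.png',220,120,160,120,5)"
```

```text
t: 13.95
eef_pos: [0.5599, 0.1447, 0.111]
ee_rot: [3.137, -0.002, -1.513]
force: [0.2, -0.6, 0.2]
width: 0.0614
t13.95 stationTCP mm [ 56.  -66.5 111. ] yaw rel -1.569 rp [ 3.137e+00 -2.000e-03] F st [ 0.1 -0.6  0.2] w 0.061 q [ 0.59  0.31 -0.35 -0.   -0.92 -0.53]
delta tool units [-0.0012 -0.0045  0.1261]
[ 0.0200833 -0.0297655  0.09     ]
```

View pics/s11.png

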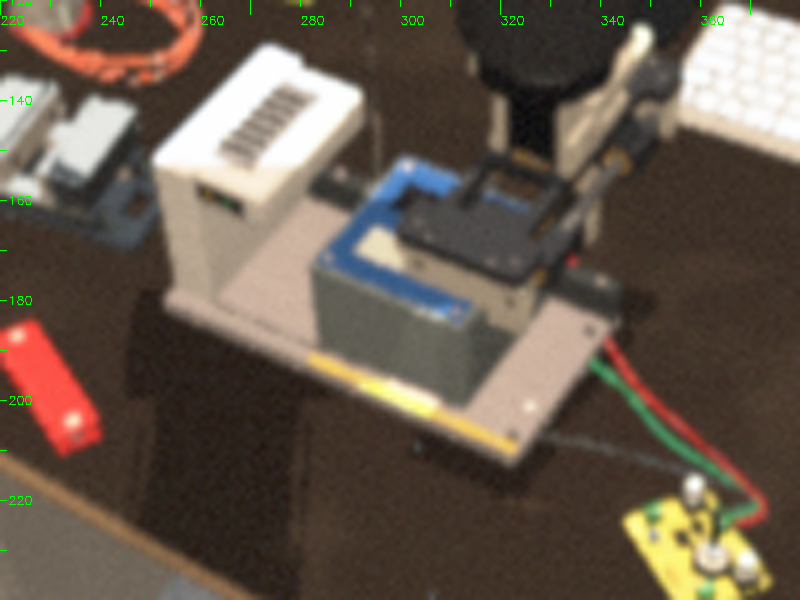

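```bash
python3 -m inch '[[[0,0,0.042,0,0,0,0.3],[0,0,0.042,0,0,0,0.3],[0,0,0.042,0,0,0,0.3],[0,0,0,0,0,0,0.3],[-0.012,0,0,0,0,0,0.3],[-0.012,0,0,0,0,0,0.3],[-0.006,0,0,0,0,0,0.3],[-0.006,0,0,0,0,0,0.3],[-0.008,0,0,0,0,0,0.3],[-0.008,0,0,0,0,0,0.3],[-0.008,0,0,0,0,0,0.3],[-0.008,0,0,0,0,0,0.3],[-0.008,0,0,0,0,0,0.3],[-0.008,0,0,0,0,0,0.3],[-0.008,0,0,0,0,0,0.3],[-0.008,0,0,0,0,0,0.3],[-0.008,0,0,0,0,0,0.3]]]'
python3 -c "
from st import *
rep([58,35,48])
crop('scene','pics/s12.png',220,120,160,120,5)"
```

```text
t: 15.7
eef_pos: [0.5591, 0.1995, 0.0508]
ee_rot: [3.141, -0.0, -1.516]
force: [0.1, -4.5, 2.5]
width: 0.0612
t15.70 stationTCP mm [ 58.3 -11.7  50.8] yaw rel -1.571 rp [ 3.141 -0.   ] F st [-0.1 -4.5  2.5] w 0.061 q [ 0.67  0.4  -0.38 -0.   -0.79 -0.62]
delta tool units [-0.0934  0.0006  0.0056]
```

View pics/s12.png

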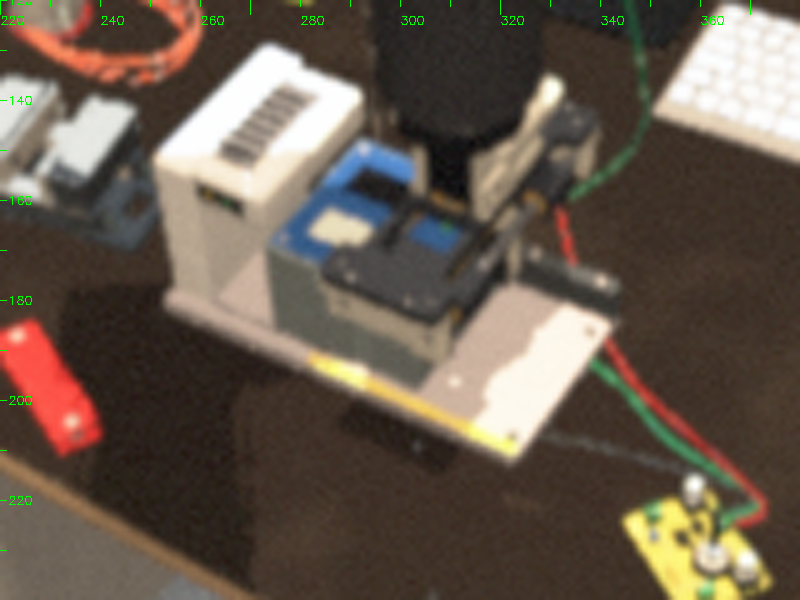

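Sliding cleanly. About 46 mm still to go.

```bash
python3 -m inch '[[[-0.008,0,0,0,0,0,0.3],[-0.008,0,0,0,0,0,0.3],[-0.008,0,0,0,0,0,0.3],[-0.008,0,0,0,0,0,0.3],[-0.008,0,0,0,0,0,0.3],[-0.008,0,0,0,0,0,0.3],[-0.008,0,0,0,0,0,0.3],[-0.008,0,0,0,0,0,0.3],[-0.008,0,0,0,0,0,0.3],[-0.006,0,0,0,0,0,0.3]]]'
python3 -c "
from st import *
rep([58,35,48])
crop('scene','pics/s13.png',220,120,160,120,5)"
python3 -m inch '[[[-0.004,0,0,0,0,0,0.3]]]'
```

```text
t: 16.75
eef_pos: [0.5569, 0.2386, 0.0508]
ee_rot: [3.141, -0.0, -1.515]
force: [-0.2, -2.9, 0.6]
width: 0.0616
t16.75 stationTCP mm [58.3 27.4 50.8] yaw rel -1.571 rp [ 3.141 -0.   ] F st [-0.3 -2.8  0.6] w 0.062 q [ 0.73  0.41 -0.35 -0.   -0.81 -0.67]
delta tool units [-0.0152  0.0005  0.0055]
t: 16.9
eef_pos: [0.5569, 0.2403, 0.0508]
ee_rot: [3.142, 0.0, -1.515]
force: [0.3, -2.7, -0.8]
width: 0.0616
```

View pics/s13.png

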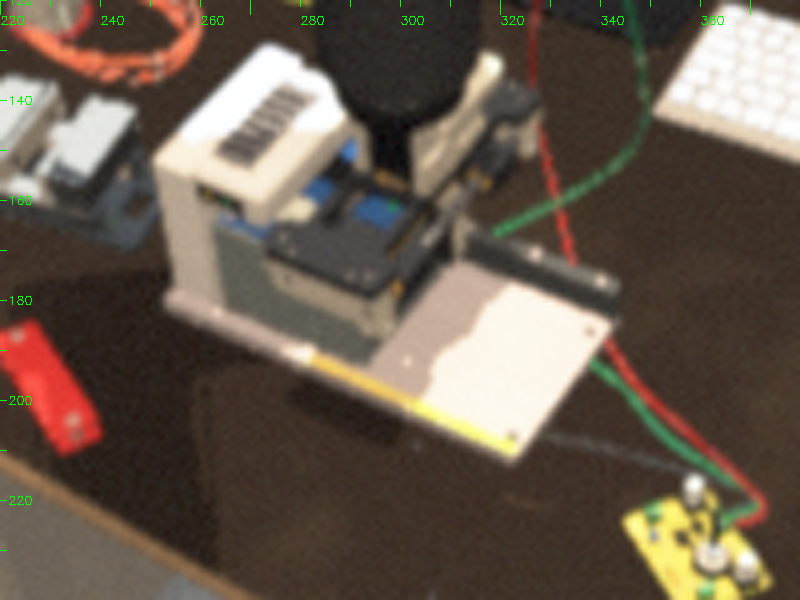

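```bash
python3 -m inch '[[[-0.003,0,0,0,0,0,0.3],[-0.003,0,0,0,0,0,0.3]]]'
python3 -m inch '[[[-0.002,0,0,0,0,0,0.3]]]'; python3 -m inch '[[[-0.002,0,0,0,0,0,0.3]]]'; python3 -m inch '[[[-0.002,0,0,0,0,0,0.3]]]'
python3 -c "
from st import *
rep([58,35,48])"
```

```text
t: 17.1
eef_pos: [0.5567, 0.2432, 0.0508]
ee_rot: [3.141, -0.0, -1.516]
force: [1.0, -2.4, 0.3]
width: 0.0612
t: 17.2
eef_pos: [0.5567, 0.2442, 0.0508]
ee_rot: [3.141, -0.0, -1.516]
force: [0.1, -2.9, 0.5]
width: 0.0614
t: 17.3
eef_pos: [0.5566, 0.2452, 0.0508]
ee_rot: [3.142, -0.0, -1.516]
force: [0.4, -2.5, -1.4]
width: 0.0611
t: 17.4
eef_pos: [0.5566, 0.2462, 0.0508]
ee_rot: [3.141, -0.0, -1.516]
force: [0.2, -3.2, -0.4]
width: 0.0615
t17.40 stationTCP mm [58.3 35.  50.8] yaw rel -1.571 rp [ 3.141 -0.   ] F st [-0.  -3.2 -0.4] w 0.062 q [ 0.74  0.42 -0.35 -0.   -0.81 -0.68]
delta tool units [0.     0.0006 0.0056]
```

```bash
python3 -m inch '[[[-0.002,0,0,0,0,0,0.3]]]'; python3 -m inch '[[[-0.002,0,0,0,0,0,0.3]]]'; python3 -m inch '[[[-0.002,0,0,0,0,0,0.3]]]'
```

```text
t: 17.5
eef_pos: [0.5565, 0.2472, 0.0508]
ee_rot: [3.141, -0.0, -1.516]
force: [-0.3, -2.3, -0.8]
width: 0.0611
t: 17.6
eef_pos: [0.5562, 0.2473, 0.0508]
ee_rot: [3.141, -0.001, -1.516]
force: [0.9, -9.2, 3.2]
width: 0.0614
t: 17.7
eef_pos: [0.5561, 0.2474, 0.0508]
ee_rot: [3.14, -0.003, -1.517]
force: [2.6, -13.2, 2.8]
width: 0.0611
```

End stop reached: the force rose from 3 to 13 N at tool y ≈ 36. I'll back off, rise and check it's seated.

```bash
python3 -m inch '[[[0.02,0,0,0,0,0,0.3],[0.04,0,0,0,0,0,0.3],[0.04,0,0,0,0,0,0.3],[0.04,0,-0.04,0,0,0,0.3],[0.04,0,-0.045,0,0,0,0.3],[0.04,0,-0.045,0,0,0,0.3],[0.04,0,-0.045,0,0,0,0.3],[0.04,0,-0.045,0,0,0,0.3],[0.04,0,-0.045,0,0,0,0.3],[0,0,-0.045,0,0,0,0.3],[0,0,0,0,0,0,0.3]]]'
python3 -c "
from st import *
rep([-30,60,130])
crop('scene','pics/s14.png',220,120,160,120,5)
crop('top','pics/t14.png',220,140,130,110,6)"
```

```text
t: 18.8
eef_pos: [0.5674, 0.078, 0.2096]
ee_rot: [-3.136, 0.002, -1.517]
force: [0.5, -0.1, 1.3]
width: 0.0611
t18.80 stationTCP mm [  59.8 -133.5  209.6] yaw rel -1.572 rp [-3.136e+00  2.000e-03] F st [ 0.5 -0.1  1.3] w 0.061 q [ 0.48  0.2  -0.25  0.   -1.12 -0.43]
delta tool units [-0.3865  0.1811  0.1587]
```

View pics/s14.png

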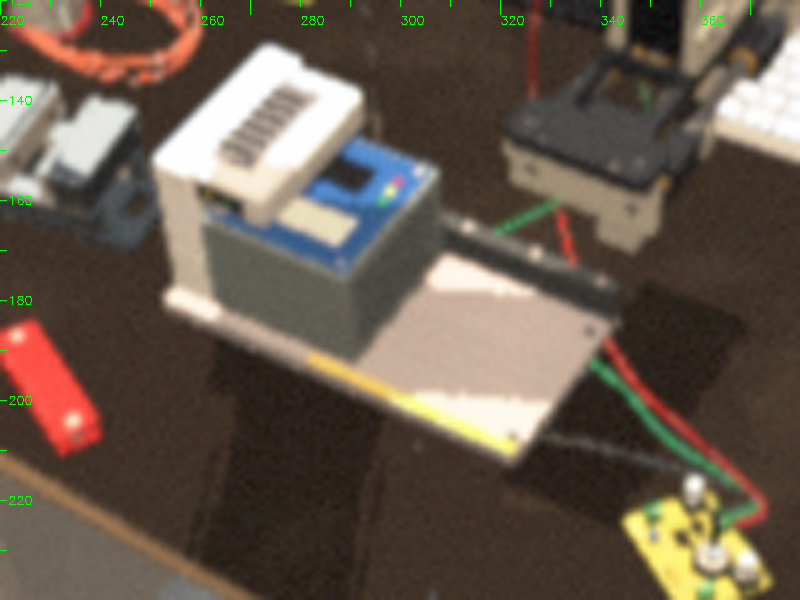

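View pics/t14.png

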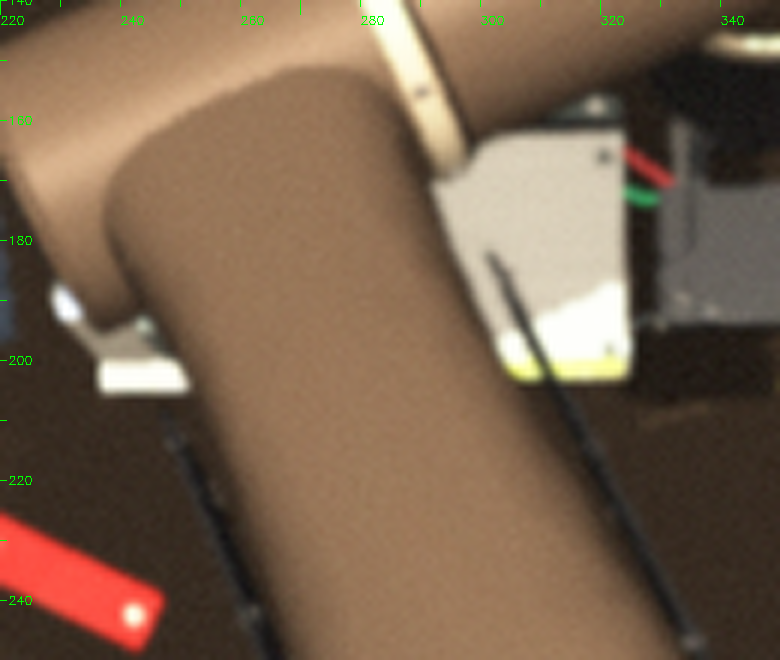

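```bash
python3 -c "
from st import *
for uv in [(289.5,175),(308,153.5)]:
    a=onz('scene',uv,.090);print(((rz(-S[2])@(a-[S[0],S[1],0]))*1000).round(1))
print(proj('scene',np.array([rz(S[2])@np.array(p)+[S[0],S[1],0] for p in ([.014,.045,.09],[.126,.045,.09],[.014,.045,.012])])))"
```

```text
[21.4 46.6 90. ]
[129.6  46.6  90. ]
[[288.62505872 176.74880167]
 [307.84295949 154.35978081]
 [290.30198357 193.7808147 ]]
```

The corners agree with flush to within about 2 px. I'll make one light confirming push from the front.

```bash
python3 -m inch '[[[0,0.04,0,0,0,0,0.3],[0,0.04,0,0,0,0,0.3],[0,0.04,0,0,0,0,0.3],[0,0.04,0,0,0,0,0.3],[0,0.04,0,0,0,0,0.3],[0,0,0,0,0,-0.0455,0.3],[0,0,0,0,0,-0.0455,0.3],[0,0,0,0,0,-0.0455,0.3],[0,0,0,0,0,-0.0455,0.3],[0,0,0,0,0,-0.0455,0.3],[0,0,0,0,0,-0.0455,0.3],[0,0,0,0,0,-0.0455,0.3],[0,0,0,0,0,-0.0455,0.3],[0,0,0,0,0,-0.0455,0.3],[0,0,0,0,0,-0.0455,0.3],[0,0,0,0,0,-0.045,0.3],[0,0,0,0,0,0,0.3]]]'
python3 -c "
from st import *
rep([-40,30,68])"
```

```text
t: 20.6
eef_pos: [0.4653, 0.0735, 0.2049]
ee_rot: [3.141, 0.002, 0.057]
force: [0.3, -0.4, 0.8]
width: 0.0611
t20.60 stationTCP mm [ -42.4 -132.4  204.9] yaw rel 0.002 rp [3.141e+00 2.000e-03] F st [ 0.3 -0.4  0.8] w 0.061 q [ 0.58  0.04 -0.45 -0.   -1.09  1.05]
delta tool units [ 0.0058 -0.3249  0.2736]
```

```bash
python3 -m inch '[[[0,-0.04,0,0,0,0,0.3],[0,-0.04,0,0,0,0,0.3],[0,-0.04,0,0,0,0,0.3],[0,-0.04,0,0,0,0,0.3],[0,-0.04,0,0,0,0,0.3],[0,-0.04,0,0,0,0,0.3],[0,-0.04,0,0,0,0,0.3],[0,-0.045,0,0,0,0,0.3],[0,0,0.039,0,0,0,0.3],[0,0,0.039,0,0,0,0.3],[0,0,0.039,0,0,0,0.3],[0,0,0.039,0,0,0,0.3],[0,0,0.039,0,0,0,0.3],[0,0,0.039,0,0,0,0.3],[0,0,0.039,0,0,0,0.3],[0,0,0,0,0,0,0.3]]]'
python3 -c "
from st import *
rep([0,30,68])"
```

```text
t: 22.2
eef_pos: [0.4553, 0.2343, 0.0666]
ee_rot: [3.138, 0.004, 0.051]
force: [-0.0, -0.3, 0.1]
width: 0.0615
t22.20 stationTCP mm [-43.5  28.8  66.6] yaw rel -0.005 rp [3.138 0.004] F st [-0.  -0.3  0.1] w 0.062 q [ 0.86  0.26 -0.54 -0.   -0.77  0.76]
delta tool units [ 0.087  -0.0028 -0.0033]
```

```bash
python3 -m inch '[[[0.012,0,-0.004,0,0,0,0.3],[0.012,0,0,0,0,0,0.3],[0.012,0,0,0,0,0,0.3],[0.012,0,0,0,0,0,0.3],[0.012,0,0,0,0,0,0.3],[0.01,0,0,0,0,0,0.3],[0.01,0,0,0,0,0,0.3],[0,0,0,0,0,0,0.3]]]'
python3 -m inch '[[[0.003,0,0,0,0,0,0.3],[0.003,0,0,0,0,0,0.3]]]'
python3 -m inch '[[[0.002,0,0,0,0,0,0.3]]]'
python3 -m inch '[[[0.002,0,0,0,0,0,0.3]]]'
python3 -c "
from st import *
rep()"
```

```text
t: 23.0
eef_pos: [0.4976, 0.2384, 0.0713]
ee_rot: [3.142, -0.0, 0.055]
force: [-0.7, -0.3, -0.6]
width: 0.0614
t: 23.2
eef_pos: [0.4998, 0.2385, 0.0713]
ee_rot: [3.141, 0.0, 0.055]
force: [0.6, -0.1, -1.1]
width: 0.0614
t: 23.3
eef_pos: [0.501, 0.2386, 0.0714]
ee_rot: [3.142, -0.0, 0.055]
force: [0.4, 0.0, -0.0]
width: 0.0613
t: 23.4
eef_pos: [0.5019, 0.2387, 0.0714]
ee_rot: [-3.142, -0.0, 0.055]
force: [-0.3, -0.3, -1.0]
width: 0.0618
t23.40 stationTCP mm [ 3.3 30.6 71.4] yaw rel -0.0 rp [-3.142 -0.   ] F st [-0.3 -0.3 -1. ] w 0.062 q [ 0.8   0.32 -0.45 -0.   -0.81  0.83]
```

```bash
python3 -m inch '[[[0.002,0,0,0,0,0,0.3]]]'
python3 -m inch '[[[0.002,0,0,0,0,0,0.3]]]'
python3 -m inch '[[[0.002,0,0,0,0,0,0.3]]]'
python3 -c "
from st import *
rep()"
```

```text
t: 23.5
eef_pos: [0.5029, 0.2387, 0.0714]
ee_rot: [-3.142, 0.0, 0.055]
force: [-2.1, 0.4, 0.8]
width: 0.0613
t: 23.6
eef_pos: [0.5032, 0.2384, 0.0713]
ee_rot: [3.141, 0.001, 0.055]
force: [-4.8, 0.4, 3.7]
width: 0.0615
t: 23.7
eef_pos: [0.5037, 0.2382, 0.0712]
ee_rot: [3.141, 0.002, 0.055]
force: [-11.4, 0.9, 8.7]
width: 0.0613
t23.70 stationTCP mm [ 5.1 30.  71.2] yaw rel -0.0 rp [3.141e+00 2.000e-03] F st [-11.3   1.5   8.7] w 0.061 q [ 0.79  0.32 -0.44 -0.   -0.81  0.83]
```

It's flush: the force climbed to 11 N at tool x ≈ 5 mm, the same place as before. I'll retreat and take a last look.

```bash
python3 -m inch '[[[-0.01,0,0,0,0,0,0.3],[-0.04,0,0,0,0,0,0.3],[-0.04,0,0,0,0,0,0.3],[0,0,0,0,0,0,0.3],[0,0.03,-0.04,0,0,0,0.3],[0,0.04,-0.04,0,0,0,0.3],[0,0.04,-0.04,0,0,0,0.3],[0,0.04,-0.04,0,0,0,0.3],[0,0.04,-0.04,0,0,0,0.3],[0,0.04,-0.04,0,0,0,0.3],[0,0.04,0,0,0,0,0.3],[0,0.04,0,0,0,0,0.3],[0,0.04,0,0,0,0,0.3],[0,0.04,0,0,0,0,0.3],[0,0.04,0,0,0,0,0.3],[0,0,0,0,0,0,0.3],[0,0,0,0,0,0,0.3]]]'
python3 -c "
from st import *
rep()
f=grab_frame('top');crop('top','pics/t15.png',220,140,130,110,6,f);cv2.imwrite('pics/tf.png',f)
crop('scene','pics/s15.png',220,120,160,120,5)"
```

```text
t: 25.4
eef_pos: [0.4723, 0.0214, 0.1915]
ee_rot: [-3.141, -0.001, 0.054]
force: [0.6, 0.1, -0.4]
width: 0.0613
t25.40 stationTCP mm [ -38.3 -184.8  191.5] yaw rel -0.001 rp [-3.141e+00 -1.000e-03] F st [ 0.6  0.1 -0.4] w 0.061 q [ 0.46  0.05 -0.47  0.   -1.05  1.16]
```

View pics/s15.png

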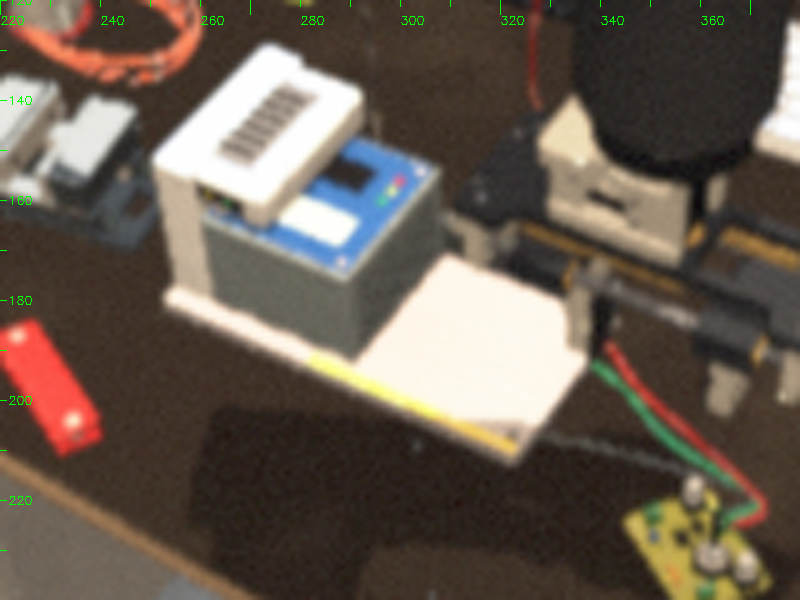

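View pics/t15.png

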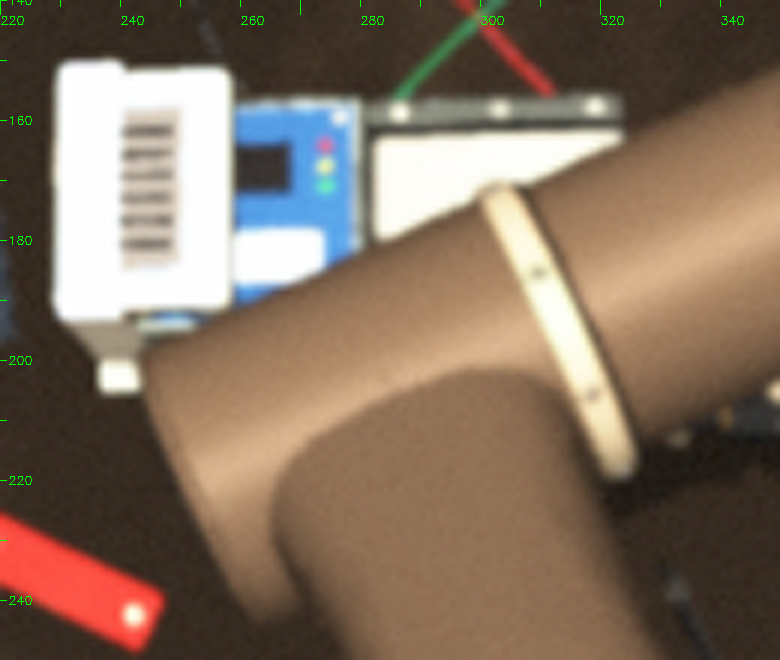

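View pics/tf.png

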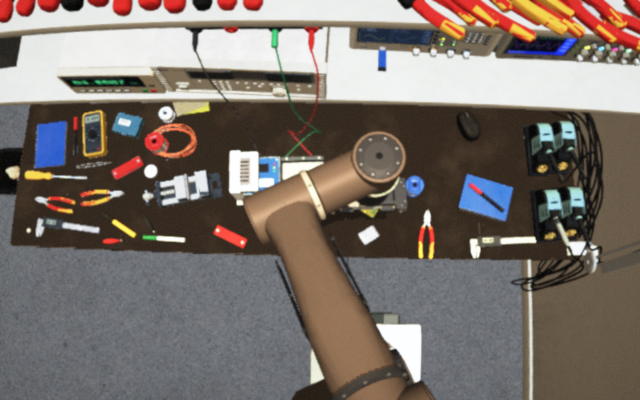

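The module sits under the hood with its lid up. The hex keys (230,237), heatsink (369,235), cutters (428,232) and spool (414,186) haven't moved. The arm is clear.

```bash
python3 -c "
from st import *
for uv in [(280,157),(280,180)]:
    a=onz('top',uv,.090);print(((rz(-S[2])@(a-[S[0],S[1],0]))*1000).round(1))
job_done()"
```

```text
[123.4  43.4  90. ]
[54.7 44.2 90. ]
the job is handed in; nothing more can be done
```

The module is home under the hood, lid up and flush with both the rear rail and the end stop. I handed the job in just after t ≈ 25.4 s of the 58 s allowed; no verdict is reported back.

I pushed the module square to the fence with the two part-open fingers and tipped it over the bed edge along an arc. I then slid it back to the rail and left to the end stop, and finished with a light confirming push from the front.

**Final checks**
- **Rail:** both pushes met firm resistance at the same tool position, 11–14 N at tool x ≈ 5 mm. That is about 1.5 mm beyond my image estimate, within calibration error.
- **End stop:** the push force rose from 3 to 13 N at tool y ≈ 36 mm, where 35.5 mm was expected.
- **Module position:** in the top view its right side is at station y ≈ 43–44 mm (45 when home), its rear edge at x ≈ 123 mm (125 when home), and it is square to about 0.01 rad. The scene view put the same corners up to 7 mm further toward the rail, and it showed the same offset when the module was against the rail, so I put that down to camera bias.
- **Bystanders and arm:** the hex keys, heatsink, cutters and spool look unmoved in the top view, which I judged by eye. The arm is clear, with no contact force.

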